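# Reset the sliding rest of a balancing cradle and load a rotor

## Robot

A 6-joint arm with a two-finger parallel gripper is mounted at the origin on a cart in front of the work surface, level with it; the furniture and walls round the work are solid. World frame = base frame: x ahead of the robot, y to its left, z up, the work surface at z = 0. Lengths are in m, angles in degrees, forces in N, time in s.
With the tool pointing down it reaches from about 0.35 to 0.975 m from the base axis. Payload 7.1 kg.
Tool frame: the origin (TCP) lies between the finger pads; the fingertips stand 17 mm ahead of it and the grasp point (between the pads) lies 2 mm behind it (arm.tip_reach is the distance from the TCP to the fingertips, in m); z points along the fingers, y is the line along which they close (so a half turn about z gives the same grasp; the last joint's range is limited). The gripper opens to 88 mm and grips with 3 to 60 N. Pads are 20 mm wide; open, the fingers measure 115 mm over their backs; the gripper's body (75 mm by 178 mm) begins 61 mm behind the grasp point.
Start: joints at [75.344, 24.242, 93.386, -0, 62.372, -1.089], TCP at [0.147, 0.608, 0.22] pointing down, gripper open.
Joint ranges: [-172.04, 172.04], [-51.8, 120.97], [4.93, 147.93], [-75.15, 255.16], [6.16, 154.13], [-145.62, 145.62]. Speed limits (degrees/s): [136.94, 136.94, 172.46, 180, 180, 180].

## Interface

Orientations are given as [roll, pitch, yaw] about the fixed x, y, z axes, in that order (R = Rz(yaw) Ry(pitch) Rx(roll)).
In Python, from cell import arm gives the robot as it stands.
- The arm moves only by the tool play_rows, never from a script. Its argument "moves" is a list that holds one entry, the list of rows, each a list of 4 numbers: the shift along the tool's x, y, z scaled (see below), then the turn about the tool's z scaled (see below). In form: [[[x, y, z, spin], ...]]. A call has 1 to 5 rows; each row is the pose to reach, as a shift and turn from the pose commanded when the call began, along the tool's axes at that moment; what a row does not reach only later rows make up. The controller multiplies each number of a shift by 0.75 m and each number of a turn by 120 degrees. A row lasts 1/10 s, in which the tool goes at most 50 mm and 8.59 degrees, less where a joint would pass 70% of its speed; a pose out of reach is approached as far as the arm can. A call with a number of a shift or a turn outside -1 to 1 is refused whole. A call with a gripper value outside its range is refused whole. "jaw" is the opening, from -1 (shut) to 1 (fully open), set as the call begins (left out, the last holds). The fingers move at their own pace and stop on an object; the grip force is fixed at half the most. Time passes only in rows, so rows that repeat a pose let the fingers close. It gives the time, the measured TCP pose, the force, the opening and the grip force at its end, in the units of the state.
- arm.read_state(): the state, without advancing time (a new reading comes with each control period).
- arm.grab_frame(name): name is "scene" or "side" or "wrist"; returns (picture, depth): 420x560x3 uint8, blue, green, red; 420x560 float32, m along the optical axis (not along the pixel's ray), 0 where there is no reading.
- arm.camera_info(name): a dict with "intrinsics" (3x3 intrinsics, pixels), "k1" (the pictures are not rectified: a ray, as slopes to the right and down, at radius r is drawn at 1 + k1 r^2 times it, then the intrinsics apply), "T" (4x4, takes a point from camera to world coordinates). Camera axes: x right, y down, z forward; pixel columns grow to the right and rows downward; lengths in m; the calibration is good to about 2 mm. A picture is of the moment at which its call begins: read the wrist's pose just before it. camera_info takes no time and is no camera call; for the wrist camera it gives the pose at the moment of the call.
- arm.finish_job(): hands the job in; it is judged then, once.
The state is a dict: "time": time; "joint_positions": joint angles; "qd": joint speeds; "tau": joint torques, N m; "tool_pos": TCP position; "tool_rot": TCP orientation; "contact_force": force on the tool from outside, world axes, zero at the start; "ft_torque": the same for the moment, N m; "finger_gap": finger opening in m; "grasp_force": force on a finger pad.
Only numpy, scipy, OpenCV 4.12 (cv2) and the standard library are available. Lean on these libraries where they do the work, as an engineer would, in place of code of your own. Each camera call takes 0.05 s, during which the arm holds its last target. There are 200 camera calls.

## Task

The rotor cradle is set too wide for the squirrel-cage rotor that lies on the bench. Unscrew the winged clamp knob until the sliding rest runs free, bring the rest in so that the two V-forks stand as far apart as the middles of the rotor's two bearing journals (126 mm), and turn the knob firmly tight again. Only then lay the rotor in the cradle, one journal in each fork, and leave everything else on the bench where it is.

Things in the scene. Friction and masses are not known exactly. Their poses are not given: they have to be found in the camera images.
- cradle: Rotor cradle, screwed to the bench: grey bed 290 (y) x 88 (x) x 22 mm high, on it along y a roof-shaped steel prism (ridge 42 mm above the bench) that carries two identical rests. Origin: centre of its underside; y along the rail from the fixed to the sliding rest, z up; its front, with rule strip and knob, faces -x.
- sliding_rest (a joint): Travel (m) of the sliding rest along the rail, 0 to 0.09; distance between the two forks = 0.100 + this value. It starts locked and too wide.
- clamp_knob (a joint): Clamp knob of the sliding rest (rad), 0 = hard against its stop (tight), grows counter-clockwise as seen from its top up to 1.6; the clamp grips below about 0.4, the rest runs freely above 0.9. Turning takes about 0.15 N m.
- knob_grip (a point): Middle of the black wing of the clamp knob, on the screw's axis. x along the wing (64 mm), y across it (11 mm), z out along the screw, tilted 30 deg from vertical to the cradle's front. The wing reaches 11 mm above and below this point along z; under it a cone widens to a 24 mm collar at 19 mm below, the boss begins at 24 mm, the saddle at 31 mm below. Turns with the knob, travels with the rest.
- fixed_v (a point): Fixed fork: where the axis of a seated 12 mm journal lies, mid-thickness of the fork, 104 mm above the bench. Axes as the cradle's. The steel fork stands on a grey saddle (66 mm in x, 40 mm in y, top 61 mm above the bench), is 8 mm thick in y, open to the top: 90 deg V, bottom 8.5 mm under this point, mouth about 36 mm wide in x, tips 114 mm above the bench.
- sliding_v (a point): The same point in the sliding fork, whose saddle is 52 mm long in y.
- rotor: Loose squirrel-cage rotor, 0.45 kg, 164 mm long: dark core 42 mm thick, 48 long, fine skewed bars; finned light end rings; shoulders 18 mm thick out to 54 mm from the middle; journals 12 mm thick from 54 to 72; end spigots 8 mm thick to 82; both ends alike but for a small keyway. Origin on the core's surface, y along the shaft; it may have rolled, so use its points.
- rotor_core (a point): Centre of the rotor's core on its axis (21 mm above the bench as it lies). y along the shaft.
- journal_a (a point): Middle of one bearing journal, on the axis, 63 mm from the core's centre.
- journal_b (a point): Middle of the other bearing journal.
- wound_armature: Bystander: armature with copper commutator and brown windings, 120 mm long, 34 mm thick, lying along its y. Origin: underside, middle of its length.
- oil_bottle: Bystander: standing oil bottle, 37 mm across, 104 mm high, red spout. Origin: centre of its underside.
- screwdriver: Bystander: screwdriver with red handle, 188 mm long (y), 26 mm thick. Origin: underside, middle.
- putty_tin: Bystander: round tin with green lid, 62 mm across, 29 mm high. Origin: centre of its underside.
- spanner: Bystander: open-ended spanner lying flat, 148 mm long (y), 28 mm wide, 9 mm high. Origin: underside, middle.
- test_rotor: Bystander: steel disc 62 mm across with an upright stub shaft, 62 mm high in all. Origin: centre of its underside.
- plug_gauge: Bystander: plug gauge with black grip, 84 mm long (y), 16 mm high. Origin: underside, middle.

How it is judged (in metres and radians):
On the way, in this order (a step that is already met when the one before it is completed fails the run):
1. the clamp knob is unscrewed until the sliding rest is free (value of joint clamp_knob above 0.75 rad), for 0.1 s.
2. the sliding rest stands at the right spacing and its knob is tight again (value of joint sliding_rest between 0.018 and 0.034 m and value of joint clamp_knob below 0.4 rad), for 0.2 s.
3. the rotor lies with a bearing journal seated in each fork (x of journal_a in the frame of fixed_v between -0.003 and 0.003 m and z of journal_a in the frame of fixed_v between -0.003 and 0.003 m and x of journal_b in the frame of fixed_v between -0.003 and 0.003 m and z of journal_b in the frame of fixed_v between -0.003 and 0.003 m and ((y of journal_a in the frame of fixed_v between -0.008 and 0.008 m and y of journal_b in the frame of sliding_v between -0.008 and 0.008 m) or (y of journal_b in the frame of fixed_v between -0.008 and 0.008 m and y of journal_a in the frame of sliding_v between -0.008 and 0.008 m))), for 0.2 s.
At the end, for the whole second after the job is handed in: the forks are 118 to 134 mm apart, the clamp knob is tight (below 0.4 rad), the rotor lies still with each journal seated in its own fork: axis within 3 mm across and in height, journal middle within 8 mm of the fork along the rail (all of step 2 and all of step 3 and linear speed of rotor below 0.02 m/s); the robot touches nothing.
It fails at once if a bystander is shifted by more than 20 mm (distance of any of wound_armature, oil_bottle, screwdriver, putty_tin, spanner, test_rotor, plug_gauge from where it was at the start of the episode above 0.02 m).
It also fails if it takes over 48 s, if anything falls off the work surface, if the arm or the gripper's body presses on something with over 40 N, if the wrist force passes 120 N, or if a joint passes its speed limit or range.

## Working session

There is one attempt and no reset: what is moved stays moved. The work goes in short steps, Python scripts to look and compute and a tool call to move; the robot and the scene stay as the last step left them, time stands still between calls to the robot, and variables do not carry over. Pictures are saved under pics/ and viewed, at most 11 in all, crops included, and the job is handed in when it is done.

Besides the shell and the picture viewer there is one more tool, called in YAML: its name, and indented under it one key for each argument. play_rows: Moves the arm, as the interface text tells. Shifts and turns lie within -1 to 1; 1 stands for 0.75 m of shift or 120 degrees of turn. Its arguments: {"type":"object","properties":{"moves":{"type":"array","items":{"type":"array","items":{"type":"array","items":{"type":"number"}}}},"jaw":{"type":"number"}},"required":["moves"]}

```bash
mkdir -p pics; ls; python3 - <<'E'
from cell import arm
import cv2,numpy as np
print(arm.read_state())
for n in ["scene","side","wrist"]:
    c=arm.camera_info(n);print(n,c)
    p,d=arm.grab_frame(n);cv2.imwrite(f"pics/{n}0.png",p);np.save(f"{n}0.npy",d)
    np.savez(f"{n}0.npz",p=p,d=d,K=c["intrinsics"],k1=c["k1"],T=c["T"])
s=cv2.imread("pics/scene0.png");t=cv2.imread("pics/side0.png")
E
```

```text
pics
{'time': 0.0, 'joint_positions': array([ 7.53446962e+01,  2.42834586e+01,  9.34316231e+01,  1.03445868e-03,
        6.23728443e+01, -1.08893752e+00]), 'qd': array([ 0.0325822 ,  0.05978153,  0.08408081,  0.16396519, -0.04706239,
        0.07676633]), 'tau': array([-3.42106396e-03, -5.44637418e+01, -2.73662871e+01,  6.42702193e-02,
        2.27141491e-02, -1.04625810e-04]), 'tool_pos': array([0.14643743, 0.60702033, 0.218811  ]), 'tool_rot': array([-1.79912107e+02, -2.58659051e-03,  1.66433151e+02]), 'contact_force': array([ 0.54674661,  0.01408131, -0.3616818 ]), 'ft_torque': array([ 0.027964  ,  0.02041582, -0.00383877]), 'grasp_force': 0.0, 'finger_gap': 0.08773972198859994}
scene {'intrinsics': array([[382.4212306 ,   0.        , 276.12874372],
       [  0.        , 382.4212306 , 212.7767738 ],
       [  0.        ,   0.        ,   1.        ]]), 'k1': -0.046612658721934964, 'T': array([[-0.70280891, -0.32774533,  0.63138153, -0.16253563],
       [-0.71097498,  0.35351041, -0.60790211,  0.71037521],
       [-0.02396286, -0.87613548, -0.481469  ,  0.67233369],
       [ 0.     
[... 352 characters left out ...]
.65757735, -1.03155396],
       [-0.00878144, -0.76612488, -0.64263174,  1.07252744],
       [ 0.        ,  0.        ,  0.        ,  1.        ]])}
wrist {'intrinsics': array([[312.31801037,   0.        , 283.79322443],
       [  0.        , 312.31801037, 220.41655798],
       [  0.        ,   0.        ,   1.        ]]), 'k1': -0.052084240042095914, 'T': array([[ 2.32919113e-01,  9.41450828e-01,  2.43760179e-01,
         8.01712475e-02],
       [ 9.72495815e-01, -2.25287738e-01, -5.91381879e-02,
         6.23121276e-01],
       [-7.59516614e-04,  2.50830169e-01, -9.68030810e-01,
         3.83963561e-01],
       [ 0.00000000e+00,  0.00000000e+00,  0.00000000e+00,
         1.00000000e+00]])}
```

View pics/scene0.png

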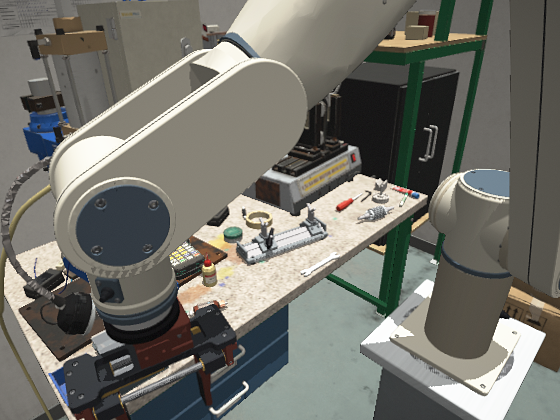

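View pics/side0.png

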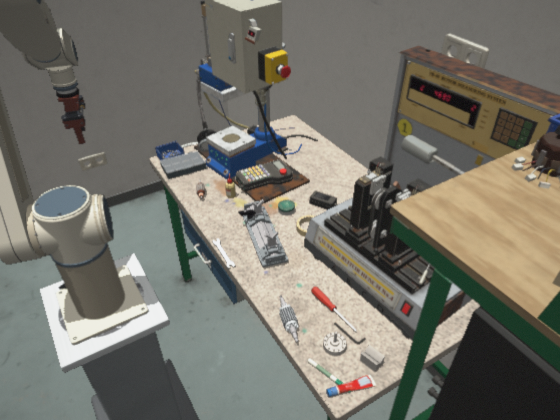

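The scene picture shows the cradle at about (280,240) and what is probably the rotor at (375,213). In the side view they are at (263,232) and (289,320). Next I'll enlarge both and get rough positions from the depth.

```bash
cat > h.py <<'E'
import numpy as np,cv2
def load(n):
    z=np.load(n+".npz");return z["p"],z["d"],z["K"],float(z["k1"]),z["T"]
def ray(K,k1,u,v):
    xd=np.array([(u-K[0,2])/K[0,0],(v-K[1,2])/K[1,1]]);x=xd.copy()
    for _ in range(20): x=xd/(1+k1*(x@x))
    return np.array([x[0],x[1],1.])
def world(n,u,v,d=None,z=None):
    p,D,K,k1,T=load(n);r=ray(K,k1,u,v)
    if z is not None:
        w=T[:3,:3]@r;return T[:3,3]+w*(z-T[2,3])/w[2]
    if d is None: d=D[int(round(v)),int(round(u))]
    return T[:3,:3]@(r*d)+T[:3,3]
def tri(obs):
    A=np.zeros((3,3));b=np.zeros(3);L=[]
    for n,u,v in obs:
        p,D,K,k1,T=load(n);w=T[:3,:3]@ray(K,k1,u,v);w/=np.linalg.norm(w)
        P=np.eye(3)-np.outer(w,w);A+=P;b+=P@T[:3,3];L.append((P,T[:3,3]))
    X=np.linalg.solve(A,b);return X,[1000*np.linalg.norm(P@(X-c)) for P,c in L]
def proj(n,X):
    p,D,K,k1,T=load(n);c=T[:3,:3].T@(np.array(X)-T[:3,3]);s=c[:2]/c[2];s=s*(1+k1*(s@s))
    return K[0,0]*s[0]+K[0,2],K[1,1]*s[1]+K[1,2]
def snap(name,out):
    from cell import arm
    c=arm.camera_info(name);p,d=arm.grab_frame(name)
    np.savez(out+".npz",p=p,d=d,K=c["intrinsics"],k1=c["k1"],T=c["T"]);return p
E
python3 - <<'E'
from h import *
s=load("side0")[0];c=load("scene0")[0]
a=cv2.resize(s[190:350,230:360],None,fx=3,fy=3,interpolation=3)
b=cv2.resize(c[175:290,225:425],None,fx=2,fy=2,interpolation=3)
cv2.imwrite("pics/crop0.png",np.hstack([a,np.vstack([b,np.zeros((250,400,3),np.uint8)])]))
for q in [("side0",263,232),("side0",289,320),("side0",201,190),("scene0",375,213),("scene0",280,240),("side0",248,208),("side0",270,255),("side0",283,300),("side0",296,341)]: print(q,world(*q).round(3))
E
```

```text
('side0', 263, 232) [ 0.55  -0.019  0.038]
('side0', 289, 320) [ 0.429 -0.374  0.039]
('side0', 201, 190) [0.472 0.32  0.032]
('scene0', 375, 213) [ 0.428 -0.332  0.03 ]
('scene0', 280, 240) [0.544 0.017 0.033]
('side0', 248, 208) [0.571 0.127 0.033]
('side0', 270, 255) [ 0.515 -0.125  0.036]
('side0', 283, 300) [ 0.458 -0.296  0.026]
('side0', 296, 341) [ 0.415 -0.432  0.023]
```

View pics/crop0.png

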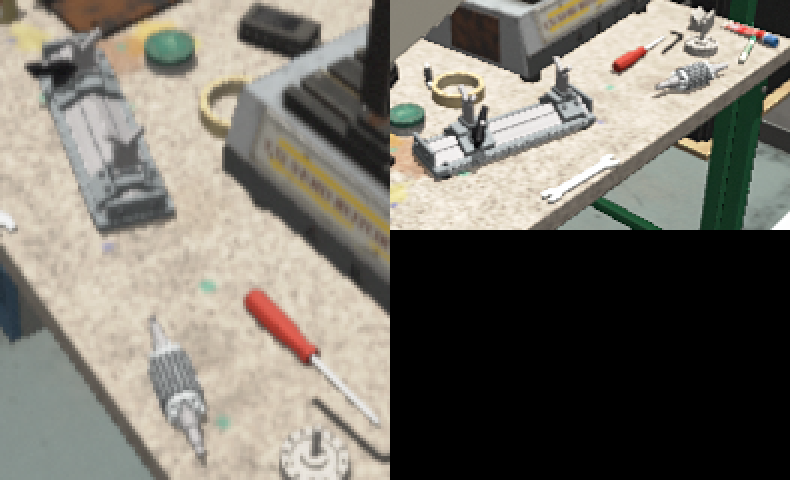

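The crop shows the cradle with its front towards the robot. The black knob is at the far (+y) end and the fixed fork at the near (-y) end. The rotor is the light, skew-barred part at side pixel (289,320). I'll bring the wrist camera over the cradle.

```bash
cat > plan.py <<'E'
import sys,numpy as np
from cell import arm
# usage: plan.py "x,y,z,yaw;..." : split each leg in 5-row calls, prints tool-axes scaled rows (last pose; repeat)
s=arm.read_state();p=np.array(s["tool_pos"]);yaw=s["tool_rot"][2]
print("now",p.round(4),round(yaw,2),"t",round(s["time"],2))
for leg in sys.argv[1].split(";"):
    v=[float(a) for a in leg.split(",")];t=np.array(v[:3]);dy=(v[3]-yaw+180)%360-180
    n=max(1,int(np.ceil(max(np.linalg.norm(t-p)/0.245,abs(dy)/42))))
    p0=p.copy();y0=yaw
    for i in range(n):
        q=p0+(t-p0)*(i+1)/n;yy=y0+dy*(i+1)/n
        c,sn=np.cos(np.radians(yaw)),np.sin(np.radians(yaw))
        R=np.array([[c,sn,0],[sn,-c,0],[0,0,-1.]]) # columns tool axes (roll 180)
        d=R.T@(q-p);print("call",i+1,"/",n,[round(float(a),4) for a in d/0.75]+[round(-(yy-yaw)/120,4)], "rows>=",int(np.ceil(max(np.linalg.norm(d)/.05,abs(yy-yaw)/8.59))))
        p,yaw=q,yy
E
python3 plan.py "0.53,0.08,0.25,77"
```

```text
now [0.1465 0.6072 0.219 ] 166.43 t 0.15
call 1 / 3 [-0.2207, -0.1878, -0.0138, np.float64(0.2484)] rows>= 5
call 2 / 3 [-0.2848, -0.0532, -0.0138, np.float64(0.2484)] rows>= 5
call 3 / 3 [-0.2736, 0.0954, -0.0138, np.float64(0.2484)] rows>= 5
```

play_rows:
  moves:
    - [[-0.22,-0.188,-0.014,0.248],[-0.22,-0.188,-0.014,0.248],[-0.22,-0.188,-0.014,0.248],[-0.22,-0.188,-0.014,0.248],[-0.22,-0.188,-0.014,0.248]]

```text
time: 0.65
tool_pos: [0.2753, 0.4284, 0.23]
tool_rot: [-179.9, 0.1, 136.4]
contact_force: [-0.3, 0.1, -0.9]
finger_gap: 0.088
grasp_force: 0.0
```

play_rows:
  moves:
    - [[-0.285,-0.053,-0.014,0.248],[-0.285,-0.053,-0.014,0.248],[-0.285,-0.053,-0.014,0.248],[-0.285,-0.053,-0.014,0.248],[-0.285,-0.053,-0.014,0.248]]

```text
time: 1.15
tool_pos: [0.4039, 0.2532, 0.2408]
tool_rot: [180.0, 0.0, 106.6]
contact_force: [0.6, 1.1, -0.1]
finger_gap: 0.0878
grasp_force: 0.0
```

play_rows:
  moves:
    - [[-0.274,0.095,-0.014,0.248],[-0.274,0.095,-0.014,0.248],[-0.274,0.095,-0.014,0.248],[-0.274,0.095,-0.014,0.248],[-0.274,0.095,-0.014,0.248]]

```text
time: 1.65
tool_pos: [0.5323, 0.0771, 0.2513]
tool_rot: [179.9, 0.0, 76.9]
contact_force: [0.1, 0.9, -0.8]
finger_gap: 0.0881
grasp_force: 0.0
```

```bash
python3 - <<'E'
from h import *
p=snap("wrist","w1");cv2.imwrite("pics/w1.png",cv2.resize(p,(800,600),interpolation=3))
E
python3 plan.py "0.53,-0.06,0.25,77;0.44,-0.34,0.25,77"
```

```text
now [0.5326 0.0768 0.2512] 76.98 t 1.7
call 1 / 1 [-0.1785, 0.0377, 0.0016, np.float64(-0.0002)] rows>= 3
call 1 / 2 [-0.1954, -0.0165, 0.0, np.float64(-0.0)] rows>= 3
call 2 / 2 [-0.1954, -0.0165, 0.0, np.float64(-0.0)] rows>= 3
```

View pics/w1.png

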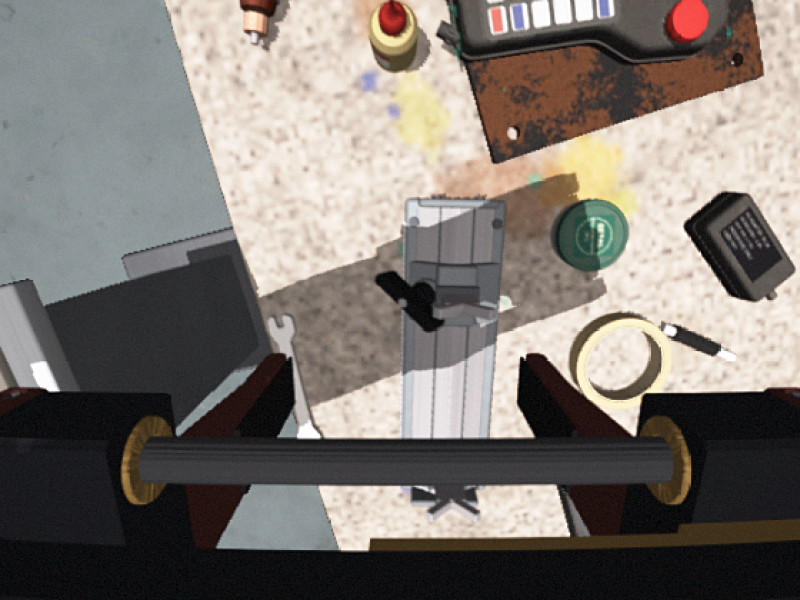

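The wrist view (800 px wide) shows the wing from about (385,280) to (437,325). The sliding fork is at (437–497,310), the fixed fork at (450,495) and the spanner on the left. I'll take a second view from 140 mm further along -y, then go over the rotor.

play_rows:
  moves:
    - [[-0.18,0.04,0.0,0],[-0.18,0.04,0.0,0],[-0.18,0.04,0.0,0],[-0.18,0.04,0.0,0],[-0.18,0.04,0.0,0]]

```text
time: 2.2
tool_pos: [0.5287, -0.0576, 0.2508]
tool_rot: [-179.9, -0.0, 77.1]
contact_force: [0.1, -0.1, 0.2]
finger_gap: 0.0877
grasp_force: 0.0
```

```bash
python3 - <<'E'
from h import *
p=snap("wrist","w2")
a=load("w1")[0]
A=cv2.resize(a[185:235,260:360],None,fx=4,fy=4,interpolation=3)
B=cv2.resize(p[60:300,240:400],None,fx=2.5,fy=2.5,interpolation=3)
o=np.zeros((600,800,3),np.uint8);o[:200,:400]=A;o[:600,400:800]=B
# depth pic of knob region in w1
d=load("w1")[1][185:235,260:360];T=load("w1")[4]
D=cv2.resize(np.uint8(np.clip((d-.22)/.18,0,1)*255),None,fx=4,fy=4,interpolation=0)
o[210:410,:400]=D[...,None]
cv2.imwrite("pics/w12.png",o)
E
python3 plan.py "0.44,-0.34,0.25,77"
```

```text
now [ 0.5289 -0.0569  0.2508] 77.18 t 2.25
call 1 / 2 [-0.1971, -0.0159, 0.0006, np.float64(0.0008)] rows>= 3
call 2 / 2 [-0.1972, -0.0156, 0.0006, np.float64(0.0008)] rows>= 3
```

View pics/w12.png

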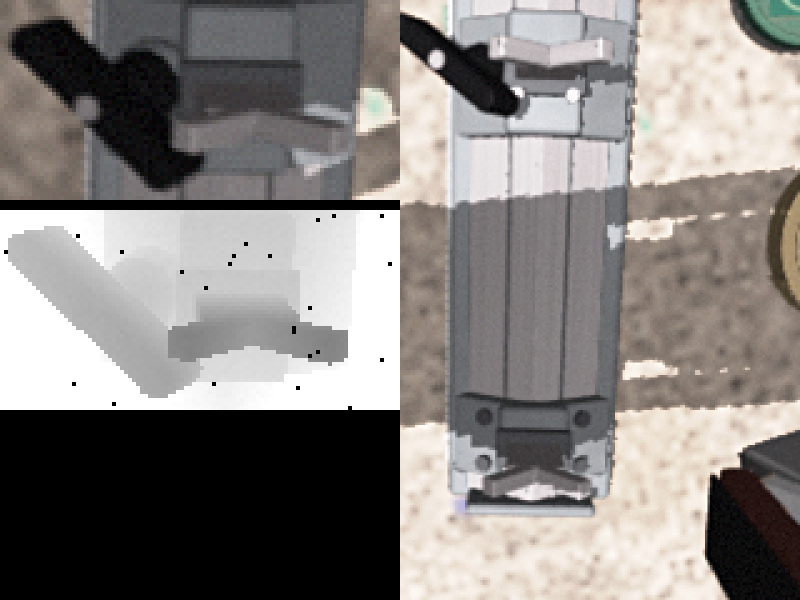

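The crops show the screw-head dot at w1 (282,212) and w2 (254,84). Both V-forks are clear, with their tips at crop x 492–612 and 487–592. Next I'll triangulate and fit the depth clouds, and start towards the rotor.

```bash
cat >> h.py <<'E'
def cloud(n):
    p,D,K,k1,T=load(n);v,u=np.mgrid[0:420,0:560]
    pts=cv2.undistortPoints(np.stack([u.ravel(),v.ravel()],1).astype(np.float32).reshape(-1,1,2),K,np.array([k1,0,0,0,0.]))[:,0]
    r=np.c_[pts,np.ones(len(pts))]*D.reshape(-1,1);W=r@T[:3,:3].T+T[:3,3]
    W[D.ravel()==0]=np.nan;return W,p.reshape(-1,3)
E
python3 - <<'E'
from h import *
print("dot",tri([("w1",282,211.75),("w2",254.4,84)]))
print("depth dot",world("w1",282,212),world("w2",254,84))
A=lambda x,y:("w1",260+x/4,185+y/4)
B=lambda x,y:("w2",240+(x-400)/2.5,60+y/2.5)
print("s left tip",tri([A(172,121),B(492,38)])); print("s right",tri([A(347,121),B(612,40)]))
for n in("w1","w2"):
    W,c=cloud(n)
    print(n,"bench z",np.nanmedian(W[(np.abs(W[:,2])<.02)][:,2]))
    m=(W[:,2]>.104)&(W[:,2]<.12)&(W[:,0]>.45)&(W[:,0]<.65)&(W[:,1]>-.2)&(W[:,1]<.15)
    for nm,mm in(("slid",m&(W[:,1]>0)&(c.mean(1)>60)),("fix",m&(W[:,1]<-.05))):
        P=W[mm]
        if len(P)>5:print(nm,len(P),P.mean(0).round(4),"range",P.min(0).round(4),P.max(0).round(4))
    k=(c.max(1)<45)&(W[:,2]>.07)&(W[:,2]<.13)&(W[:,0]>.47)&(W[:,0]<.6)&(W[:,1]>0)&(W[:,1]<.15)
    P=W[k];print("knob",len(P),P.mean(0).round(4),P.min(0).round(4),P.max(0).round(4))
    if len(P)>20:
        u,s,vt=np.linalg.svd(P-P.mean(0),full_matrices=False);print(vt.round(3));q=(P-P.mean(0))@vt.T;print(q.min(0).round(4),q.max(0).round(4))
E
```

```text
dot (array([0.52794881, 0.06892735, 0.08133822]), [np.float64(0.7396253018003608), np.float64(0.7396253018002642)])
depth dot [0.52857665 0.06845749 0.08047241] [0.5267719  0.0691914  0.08047452]
s left tip (array([0.5502893 , 0.06676267, 0.10906439]), [np.float64(0.15097258994399834), np.float64(0.15097258994389756)])
s right (array([0.5934226 , 0.05656281, 0.10833242]), [np.float64(0.10219913691395051), np.float64(0.10219913691402917)])
w1 bench z 6.10450568331311e-05
slid 220 [0.5715 0.059  0.109 ] range [0.5489 0.0501 0.104 ] [0.593  0.068  0.1136]
fix 180 [ 0.5302 -0.1054  0.1086] range [ 0.5069 -0.1144  0.1041] [ 0.5519 -0.0975  0.1134]
knob 555 [0.5352 0.0656 0.0806] [0.5145 0.0431 0.0701] [0.556  0.0924 0.1089]
[[ 0.578 -0.735  0.355]
 [ 0.552  0.032 -0.833]
 [-0.601 -0.678 -0.424]]
[-0.0338 -0.0164 -0.0214] [0.0249 0.016  0.0071]
w2 bench z -5.298126546909865e-05
slid 277 [0.57   0.0584 0.1091] range [0.5475 0.05   0.1041] [0.5929 0.067  0.1138]
fix 443 [ 0.59   -0.1282  0.1105] range [ 0.5064 -0.1641  0.104 ] [ 0.65   -0.0979  0.1199]
knob 577 [0.5358 0.0631 0.0813] [0.5142 0.0431 0.0701] [0.5551 0.0909 0.0928]
[[ 0.589 -0.75   0.301]
 [ 0.634  0.198 -0.747]
 [-0.501 -0.63  -0.593]]
[-0.0346 -0.0078 -0.0048] [0.0236 0.0143 0.0071]
```

play_rows:
  moves:
    - [[-0.197,-0.016,0.0,0],[-0.197,-0.016,0.0,0],[-0.197,-0.016,0.0,0],[-0.197,-0.016,0.0,0]]

```text
time: 2.65
tool_pos: [0.4838, -0.2017, 0.2511]
tool_rot: [-180.0, 0.0, 77.0]
contact_force: [0.0, 1.1, 0.2]
finger_gap: 0.0878
grasp_force: 0.0
```

```bash
python3 - <<'E'
from h import *
p=snap("wrist","w3");W,c=cloud("w3")
m=(W[:,2]>.012)&(W[:,2]<.06)&(W[:,0]>.33)&(W[:,0]<.53)&(W[:,1]>-.5)&(W[:,1]<-.22)
M=np.uint8(m.reshape(420,560))*255
n,l,s,cc=cv2.connectedComponentsWithStats(M)
for i in range(1,n):
    if s[i,4]>60:
        P=W[(l==i).ravel()];print(s[i],P.mean(0).round(4),P.min(0).round(3),P.max(0).round(3))
cv2.imwrite("pics/w3.png",cv2.resize(p,(800,600),interpolation=3))
E
python3 plan.py "0.44,-0.34,0.25,77"
```

```text
[ 260  250   32   57 1072] [ 0.4459 -0.3198  0.0312] [ 0.416 -0.359  0.013] [ 0.463 -0.273  0.044]
[269 340  10  16 115] [ 0.4191 -0.416   0.0254] [ 0.411 -0.431  0.02 ] [ 0.428 -0.402  0.03 ]
[316 351  40  26 851] [ 0.5022 -0.4745  0.018 ] [ 0.471 -0.499  0.012] [ 0.53  -0.453  0.034]
now [ 0.4844 -0.1997  0.251 ] 77.05 t 2.7
call 1 / 1 [-0.1955, -0.0157, 0.0014, np.float64(0.0004)] rows>= 3
```

View pics/w3.png

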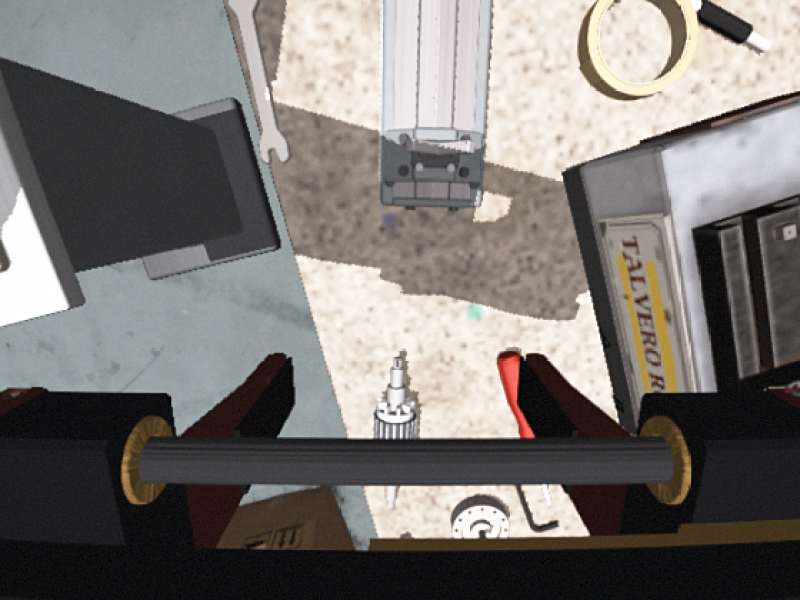

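The wrist view shows the rotor at (397,355–500) with its axis nearly along image y, the screwdriver to its right and the test disc below.

Measured values hold against the text:
- **Forks:** 169.5 mm apart (rest at about 0.0695), with fork tips at 113.6 mm.
- **Cradle:** yaw about -14°.
- **Knob grip:** about (0.533, 0.068, 0.072), 38.6 mm in front of the fork and level with it in y.

The wing plane needs a tool yaw of about 134. I'm going to the knob.

```bash
python3 plan.py "0.5334,0.0677,0.16,134;0.5334,0.0677,0.082,134"
```

```text
now [ 0.4844 -0.1997  0.251 ] 77.05 t 2.7
call 1 / 2 [0.1811, -0.0081, 0.0607, np.float64(-0.2373)] rows>= 4
call 2 / 2 [0.163, 0.0792, 0.0607, np.float64(-0.2373)] rows>= 4
call 1 / 1 [-0.0, -0.0, 0.104, np.float64(-0.0)] rows>= 2
```

play_rows:
  moves:
    - [[0.181,-0.008,0.061,-0.237],[0.181,-0.008,0.061,-0.237],[0.181,-0.008,0.061,-0.237],[0.181,-0.008,0.061,-0.237]]
  jaw: -0.4

```text
time: 3.1
tool_pos: [0.5083, -0.059, 0.2035]
tool_rot: [-179.8, -0.2, 106.3]
contact_force: [0.9, -0.4, -0.1]
finger_gap: 0.0594
grasp_force: 0.0
```

play_rows:
  moves:
    - [[0.163,0.079,0.061,-0.237],[0.163,0.079,0.061,-0.237],[0.163,0.079,0.061,-0.237],[0.163,0.079,0.061,-0.237],[0.163,0.079,0.061,-0.237]]

```text
time: 3.6
tool_pos: [0.5324, 0.0717, 0.1589]
tool_rot: [-179.9, -0.1, 134.4]
contact_force: [0.1, -0.2, -0.0]
finger_gap: 0.0267
grasp_force: 0.0
```

```bash
python3 - <<'E'
from h import *
p=snap("wrist","w5");cv2.imwrite("pics/w5.png",p[150:420,100:460].repeat(2,0).repeat(2,1))
E
python3 plan.py "0.5334,0.0677,0.082,134"
```

```text
now [0.5327 0.0706 0.1593] 134.18 t 3.65
call 1 / 1 [-0.0034, -0.002, 0.1031, np.float64(0.0015)] rows>= 2
```

View pics/w5.png

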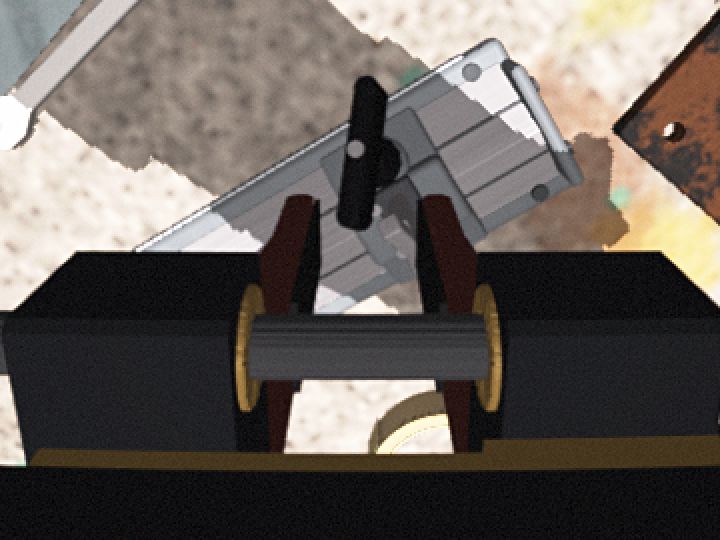

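The wing sits at crop x 355–370, in line with the gap between the fingers (centre about 368). The screw dot is at crop (355,148), which is pixel (277.5,224). I'll check it against the earlier views.

```bash
python3 - <<'E'
from h import *
print(tri([("w1",282,211.75),("w2",254.4,84),("w5",277.5,224)]))
print(proj("w5",[.528,.069,.0813]),proj("w5",[.5334,.0677,.0718]))
E
```

```text
(array([0.52772113, 0.06911321, 0.07953346]), [np.float64(1.0449495190050158), np.float64(0.6216387037438378), np.float64(0.5213423659284342)])
(np.float64(277.4754895816128), np.float64(225.5348311264968)) (np.float64(281.2373038561398), np.float64(227.94409957221885))
```

play_rows:
  moves:
    - [[0,0,0.05,0],[0,0,0.103,0],[0,0,0.103,0],[0,0,0.103,0]]

```text
time: 4.05
tool_pos: [0.533, 0.068, 0.0827]
tool_rot: [-179.9, -0.0, 134.0]
contact_force: [-0.1, 0.3, 1.2]
finger_gap: 0.0264
grasp_force: 0.0
```

```bash
python3 plan.py "0.5334,0.0677,0.082,134"
```

```text
now [0.533  0.068  0.0827] 133.97 t 4.05
call 1 / 1 [-0.0007, 0.0001, 0.0009, np.float64(-0.0003)] rows>= 1
```

Right on target, so I'll close the jaws.

play_rows:
  moves:
    - [[0,0,0,0],[0,0,0,0],[0,0,0,0],[0,0,0,0]]
  jaw: -1

```text
time: 4.45
tool_pos: [0.5337, 0.0679, 0.0836]
tool_rot: [180.0, 0.1, 134.0]
contact_force: [-0.4, -0.7, 2.7]
finger_gap: 0.0007
grasp_force: 2.1
```

The jaws shut on nothing, so I need a look.

```bash
python3 - <<'E'
from h import *
p=snap("wrist","w6");q=snap("side","s6")
a=p[150:420,140:420].repeat(2,0).repeat(2,1)
b=cv2.resize(q[190:280,220:300],None,fx=3,fy=3,interpolation=3)
o=np.zeros((540,800,3),np.uint8);o[:,:560]=a;o[:270,560:800]=b
cv2.imwrite("pics/w6.png",o)
E
```

```text
(no output)
```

View pics/w6.png

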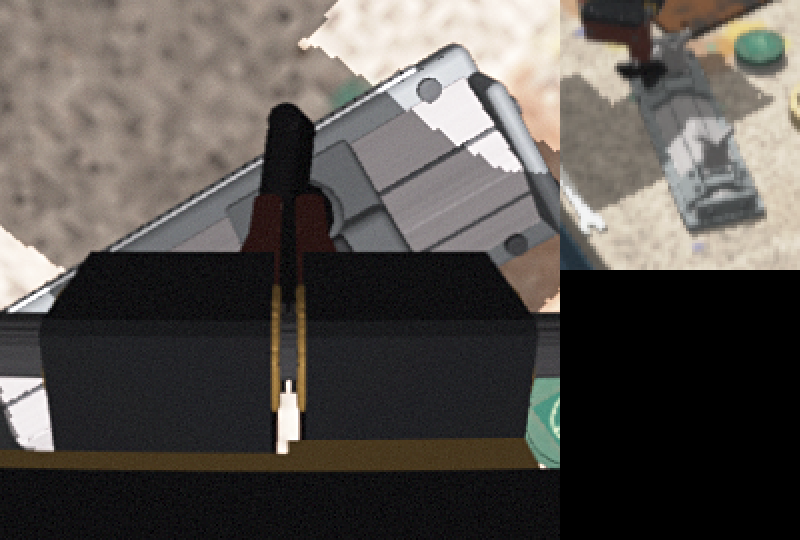

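play_rows:
  moves:
    - [[0,0,0,0]]

```text
time: 4.65
tool_pos: [0.5337, 0.0678, 0.0832]
tool_rot: [180.0, 0.1, 134.0]
contact_force: [-1.3, -0.9, 7.1]
finger_gap: 0.0006
grasp_force: 4.2
```

```bash
python3 - <<'E'
from h import *
from cell import arm
s=arm.read_state();print({k:np.round(s[k],4) for k in("finger_gap","grasp_force","contact_force","ft_torque","tool_pos","tool_rot")})
W,c=cloud("w6")
m=(np.linalg.norm(W[:,:2]-[.533,.068],axis=1)<.05)&(c.max(1)<60)
for z in np.arange(.05,.14,.01):
    k=m&(W[:,2]>z)&(W[:,2]<=z+.01);print(z.round(2),k.sum(),W[k].mean(0).round(4) if k.sum() else "")
k=(np.linalg.norm(W[:,:2]-[.533,.068],axis=1)<.06)&(W[:,2]>.06)&(W[:,2]<.1)&(c.max(1)<60)
print(W[k].min(0),W[k].max(0))
P=W[k];P=P-P.mean(0);print(np.linalg.svd(P,full_matrices=False)[2][0])
# image columns of the fingers at depth
p,D,*_=load("w6")
for v in (215,230,245,255,262): print(v,[ (u,round(float(world("w6",u,v)[2]),3)) for u in range(262,312,4)])
E
```

```text
{'finger_gap': np.float64(0.0006), 'grasp_force': np.float64(4.2339), 'contact_force': array([-1.2507, -0.8683,  7.0809]), 'ft_torque': array([-0.3519,  0.2078, -0.0918]), 'tool_pos': array([0.5337, 0.0678, 0.0832]), 'tool_rot': array([1.799633e+02, 5.180000e-02, 1.340267e+02])}
0.05 218 [0.5457 0.0771 0.055 ]
0.06 370 [0.5197 0.0849 0.0668]
0.07 641 [0.5221 0.0776 0.0741]
0.08 160 [0.5351 0.0663 0.0843]
0.09 210 [0.5262 0.0759 0.0952]
0.1 274 [0.5262 0.0758 0.1052]
0.11 323 [0.5261 0.0758 0.1152]
0.12 248 [0.5261 0.0755 0.1235]
0.13 130 [0.5266 0.0752 0.1349]
[0.5087893  0.04543464 0.06005495] [0.56014526 0.09209584 0.09997988]
[ 0.53770183 -0.5559222   0.63389845]
215 [(262, -0.001), (266, -0.001), (270, 0.0), (274, 0.068), (278, 0.071), (282, 0.07), (286, 0.071), (290, 0.069), (294, 0.06), (298, 0.02), (302, 0.022), (306, 0.022), (310, 0.023)]
230 [(262, -0.0), (266, 0.015), (270, 0.019), (274, 0.074), (278, 0.073), (282, 0.075), (286, 0.074), (290, 0.07), (294, 0.061), (298, 0.035), (302, 0.035), (306, 0.036), (310, 0.036)]
245 [(262, 0.022), (266, 0.022), (270, 0.076), (274, 0.077), (278, 0.078), (282, 0.078), (286, 0.077), (290, 0.07), (294, 0.054), (298, 0.053), (302, 0.047), (306, 0.041), (310, 0.04)]
255 [(262, 0.034), (266, 0.1), (270, 0.099), (274, 0.098), (278, 0.1), (282, 0.095), (286, 0.094), (290, 0.099), (294, 0.099), (298, 0.099), (302, 0.058), (306, 0.05), (310, 0.048)]
262 [(262, 0.038), (266, 0.108), (270, 0.108), (274, 0.108), (278, 0.108), (282, 0.104), (286, 0.104), (290, 0.109), (294, 0.109), (298, 0.108), (302, 0.108), (306, 0.052), (310, 0.051)]
```

```bash
python3 - <<'E'
from h import *
from cell import arm
print("tip_reach",arm.tip_reach,[a for a in dir(arm) if a[0]!='_'])
for n in("s6","w6","w5"):
    W,c=cloud(n);c=c.astype(int)
    red=(c[:,2]>c[:,0]+25)&(c[:,2]<120)&(c[:,2]>40)&(np.linalg.norm(W[:,:2]-[.533,.068],axis=1)<.06)&(W[:,2]>.03)
    P=W[red];print(n,red.sum(),P.min(0).round(4),P.max(0).round(4)) 
    i=np.argsort(P[:,2])[:6];print(P[i].round(3))
    k=(c.max(1)<50)&(np.linalg.norm(W[:,:2]-[.533,.068],axis=1)<.05)&(W[:,2]>.055)&(W[:,2]<.1)
    if k.sum():print(" dark",k.sum(),W[k].min(0).round(3),W[k].max(0).round(3))
E
```

```text
tip_reach 0.017 ['PlanningError', 'camera_info', 'finish_job', 'grab_frame', 'read_state', 'tip_reach']
s6 181 [0.486  0.0172 0.0944] [0.5629 0.0718 0.2629]
[[0.538 0.059 0.094]
 [0.534 0.059 0.095]
 [0.531 0.067 0.096]
 [0.53  0.059 0.097]
 [0.531 0.06  0.1  ]
 [0.534 0.057 0.102]]
 dark 73 [0.516 0.04  0.055] [0.555 0.083 0.093]
w6 4115 [0.4853 0.0466 0.0905] [0.552  0.125  0.2009]
[[0.524 0.074 0.091]
 [0.524 0.074 0.091]
 [0.529 0.079 0.093]
 [0.531 0.081 0.094]
 [0.53  0.08  0.094]
 [0.532 0.082 0.098]]
 dark 1463 [0.509 0.045 0.055] [0.561 0.092 0.1  ]
w5 4559 [0.4935 0.0534 0.1653] [0.5512 0.1229 0.2764]
[[0.537 0.092 0.165]
 [0.513 0.068 0.173]
 [0.514 0.069 0.185]
 [0.536 0.09  0.185]
 [0.536 0.09  0.186]
 [0.536 0.091 0.187]]
 dark 1405 [0.51  0.046 0.055] [0.568 0.094 0.093]
```

```bash
python3 - <<'E'
from h import *
for n,t,g in(("w5",[.5327,.0700,.1593],.0267),("w6",[.5337,.0678,.0832],.0006),("w1",[.5326,.0768,.2512],.088)):
    yaw=np.radians(134 if n!="w1" else 77);X=np.array([np.cos(yaw),np.sin(yaw),0]);Y=np.array([np.sin(yaw),-np.cos(yaw),0])
    for sy in(-1,1):
        for h in(.017,.01,.0,-.01,-.02,-.03):
            r=[]
            for dy in(.002,.006,.011):
                Q=np.array(t)+X*.009+Y*sy*(g/2+dy)-np.array([0,0,h]);u,v=proj(n,Q)
                T=load(n)[4];W=world(n,u,v);w=(W-T[:3,3]);e=np.linalg.norm(Q-T[:3,3])-np.linalg.norm(w)
                r.append((round(float(u)),round(float(v)),round(e*1000,1)))
            print(n,sy,h,r)
E
```

```text
w5 -1 0.017 [(257, 242, np.float64(-123.6)), (251, 242, np.float64(-126.7)), (242, 242, np.float64(-127.1))]
w5 -1 0.01 [(256, 245, np.float64(-129.3)), (249, 245, np.float64(-131.9)), (241, 245, np.float64(-134.1))]
w5 -1 0.0 [(255, 251, np.float64(8.6)), (247, 251, np.float64(8.2)), (239, 251, np.float64(-143.5))]
w5 -1 -0.01 [(253, 258, np.float64(10.4)), (245, 258, np.float64(9.8)), (236, 258, np.float64(-154.9))]
w5 -1 -0.02 [(251, 265, np.float64(6.3)), (243, 265, np.float64(9.0)), (233, 265, np.float64(-164.6))]
w5 -1 -0.03 [(249, 273, np.float64(7.7)), (240, 273, np.float64(7.7)), (230, 273, np.float64(-174.2))]
w5 1 0.017 [(307, 242, np.float64(-92.9)), (314, 242, np.float64(-93.4)), (322, 242, np.float64(-92.5))]
w5 1 0.01 [(308, 246, np.float64(-93.9)), (315, 246, np.float64(-100.6)), (323, 246, np.float64(-101.1))]
w5 1 0.0 [(309, 252, np.float64(7.1)), (317, 252, np.float64(12.4)), (325, 252, np.float64(12.4))]
w5 1 -0.01 [(311, 258, np.float64(6.7)), (318, 258, np.float64(10.8)), (328, 258, np.float64(10.3))]
w5 1 -0.02 [(313, 266, np.float64(5.9)), (321, 266, np.float6
[... 1895 characters left out ...]
71, np.float64(1.8)), (178, 271, np.float64(7.3)), (167, 271, np.float64(7.4))]
w1 1 0.017 [(359, 240, np.float64(-254.1)), (366, 240, np.float64(-254.3)), (374, 240, np.float64(-257.0))]
w1 1 0.01 [(362, 243, np.float64(-262.6)), (368, 243, np.float64(-262.9)), (377, 243, np.float64(-264.4))]
w1 1 0.0 [(366, 249, np.float64(-275.5)), (373, 249, np.float64(7.2)), (382, 249, np.float64(-282.1))]
w1 1 -0.01 [(371, 255, np.float64(2.8)), (378, 255, np.float64(6.9)), (388, 255, np.float64(-295.2))]
w1 1 -0.02 [(376, 262, np.float64(1.3)), (384, 262, np.float64(5.8)), (394, 262, np.float64(-311.4))]
w1 1 -0.03 [(382, 271, np.float64(2.8)), (391, 270, np.float64(4.8)), (401, 270, np.float64(6.2))]
```

```bash
python3 - <<'E'
from h import *
for n,t,yw,us in(("w5",[.5327,.0700,.1593],134.2,(247,317)),("w1",[.5326,.0768,.2512],77,(195,196,374)),("w6",[.5337,.0678,.0832],134,(272,288,295))):
    yaw=np.radians(yw);X=np.array([np.cos(yaw),np.sin(yaw),0]);Y=np.array([np.sin(yaw),-np.cos(yaw),0])
    for u in us:
        for v in range(244,262,2):
            q=world(n,u,v)-t;print(n,u,v,(1000*np.array([q@X,q@Y,-q[2]])).round(1))
E
```

```text
w5 247 244 [-32.8 -36.1 135.5]
w5 247 246 [-34.5 -36.  134.2]
w5 247 248 [ 12.2 -19.1  -3.4]
w5 247 250 [ 12.5 -18.6  -7.6]
w5 247 252 [ 12.7 -18.2 -11.1]
w5 247 254 [ 12.4 -17.9 -13.4]
w5 247 256 [ 12.5 -17.6 -16.4]
w5 247 258 [ 12.4 -17.3 -19.1]
w5 247 260 [ 12.6 -16.9 -22.1]
w5 317 244 [-22.3  31.4 105.4]
w5 317 246 [-24.1  31.4 105.2]
w5 317 248 [12.8 19.  -4.8]
w5 317 250 [12.6 18.7 -7.5]
w5 317 252 [ 13.   18.3 -11.6]
w5 317 254 [ 13.   18.  -14.4]
w5 317 256 [ 12.7  17.8 -16.5]
w5 317 258 [ 13.   17.4 -20.2]
w5 317 260 [ 12.6  17.3 -21.9]
w1 195 244 [ -71.2 -123.   243.6]
w1 195 246 [ -77.  -125.7  251.9]
w1 195 248 [ 11.  -48.9  -4. ]
w1 195 250 [ 11.1 -48.   -7.3]
w1 195 252 [ 11.2 -47.  -10.9]
w1 195 254 [ 11.3 -46.2 -13.8]
w1 195 256 [ 10.9 -45.6 -15.9]
w1 195 258 [  9.5 -46.  -15.1]
w1 195 260 [  9.8 -45.  -18.5]
w1 196 244 [ -70.7 -121.2  242.4]
w1 196 246 [ -73.6 -121.3  242.1]
w1 196 248 [ 11.3 -48.1  -4.8]
w1 196 250 [ 11.2 -47.4  -7.6]
w1 196 252 [ 11.6 -46.2 -11.7]
w1 196 254 [ 11.4 -45.5 -14.2]
w1 196 256 [ 10.8 -45.2 -15.5]
w1 196 258 [ 10.  -45.1 -16.2]
w1 196 26
[... 392 characters left out ...]
1.2 -6.2 -8.2]
w6 272 252 [ 11.1  -6.1 -11. ]
w6 272 254 [ 11.6  -5.9 -15.5]
w6 272 256 [ 11.3  -5.9 -17.4]
w6 272 258 [ 11.3  -5.8 -20.1]
w6 272 260 [ 11.1  -5.7 -22.3]
w6 288 244 [8.5 2.6 9.4]
w6 288 246 [ 7.1  2.6 10. ]
w6 288 248 [11.1  2.4 -4.9]
w6 288 250 [11.2  2.3 -8.3]
w6 288 252 [ 10.9   2.3 -10.5]
w6 288 254 [ 11.1   2.3 -14. ]
w6 288 256 [ 11.1   2.2 -16.7]
w6 288 258 [ 11.5   2.2 -20.6]
w6 288 260 [ 11.    2.2 -22.1]
w6 295 244 [ 1.1  7.6 31.2]
w6 295 246 [ 0.5  7.5 28.8]
w6 295 248 [11.   6.2 -4.6]
w6 295 250 [11.1  6.1 -7.9]
w6 295 252 [ 11.2   6.  -11.2]
w6 295 254 [ 11.2   5.9 -14.3]
w6 295 256 [ 11.2   5.8 -17.1]
w6 295 258 [ 11.1   5.7 -19.6]
w6 295 260 [ 11.3   5.6 -22.7]
```

The depth shows the real fingertips 2–3 mm behind the reported TCP rather than 17 mm ahead of it. In w1, w5 and w6 alike, the finger faces end at tool z of about -3 mm. So the jaws closed just above the wing, whose top is at about 0.08. I'll reopen and go about 18 mm lower in small steps, watching the force.

play_rows:
  moves:
    - [[0,0,-0.006,0],[0,0,-0.006,0],[0,0,-0.006,0],[0,0,-0.006,0],[0,0,-0.006,0]]
  jaw: -0.4

```text
time: 5.15
tool_pos: [0.5331, 0.068, 0.0866]
tool_rot: [-180.0, -0.0, 134.0]
contact_force: [0.0, -0.7, 0.2]
finger_gap: 0.0264
grasp_force: 0.0
```

play_rows:
  moves:
    - [[0,0,0.006,0],[0,0,0.012,0],[0,0,0.018,0],[0,0,0.018,0]]

```text
time: 5.55
tool_pos: [0.5327, 0.0679, 0.0724]
tool_rot: [-179.9, -0.1, 134.0]
contact_force: [-0.2, -0.1, 0.8]
finger_gap: 0.0262
grasp_force: 0.0
```

play_rows:
  moves:
    - [[0,0,0.005,0],[0,0,0.01,0],[0,0,0.01,0],[0,0,0.01,0]]

```text
time: 5.95
tool_pos: [0.5332, 0.068, 0.0657]
tool_rot: [-180.0, -0.0, 134.0]
contact_force: [-0.1, 0.6, 0.4]
finger_gap: 0.0259
grasp_force: 0.0
```

play_rows:
  moves:
    - [[0,0,0,0],[0,0,0,0],[0,0,0,0],[0,0,0,0]]
  jaw: -1

```text
time: 6.35
tool_pos: [0.5319, 0.0678, 0.0658]
tool_rot: [-179.9, -0.1, 134.0]
contact_force: [-5.3, -1.7, 3.6]
finger_gap: 0.0134
grasp_force: 28.0
```

The grip holds: gap 13.4 mm, 28 N. I'm unscrewing counter-clockwise.

play_rows:
  moves:
    - [[0,0,0,-0.06],[0,0,0,-0.12],[0,0,0,-0.18],[0,0,0,-0.24],[0,0,0,-0.24]]

```text
time: 6.85
tool_pos: [0.5329, 0.0685, 0.0663]
tool_rot: [180.0, -0.0, 163.0]
contact_force: [-5.2, 2.2, 5.9]
finger_gap: 0.0109
grasp_force: 30.0
```

play_rows:
  moves:
    - [[0,0,0,-0.06],[0,0,0,-0.12],[0,0,0,-0.18],[0,0,0,-0.25],[0,0,0,-0.25]]

```text
time: 7.35
tool_pos: [0.5326, 0.0684, 0.0664]
tool_rot: [180.0, -0.1, -167.0]
contact_force: [-4.8, 2.4, 7.8]
finger_gap: 0.0123
grasp_force: 31.8
```

```bash
python3 - <<'E'
from h import *
from cell import arm
s=arm.read_state();print({k:np.round(s[k],3) for k in("finger_gap","grasp_force","contact_force","ft_torque","tool_pos","tool_rot")})
p=snap("wrist","w7");cv2.imwrite("pics/w7.png",p[150:350,140:420].repeat(2,0).repeat(2,1))
E
```

```text
{'finger_gap': np.float64(0.012), 'grasp_force': np.float64(31.847), 'contact_force': array([-4.755,  2.396,  7.759]), 'ft_torque': array([ 0.089,  0.811, -0.269]), 'tool_pos': array([0.533, 0.068, 0.066]), 'tool_rot': array([ 1.79951e+02, -6.10000e-02, -1.66972e+02])}
```

View pics/w7.png

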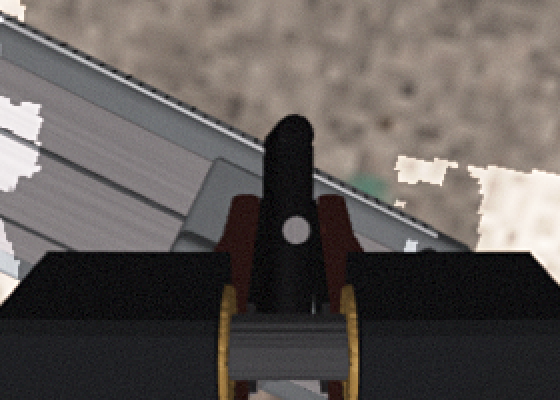

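The wing is held between the pads and has followed the turn of about 59°. The gap pattern 13.4→10.9→12.3 mm matches the tilt. Next I'll drag the rest 43.5 mm towards the fixed fork.

```bash
python3 plan.py "0.5223,0.0260,0.0664,-167"
```

```text
now [0.5326 0.0684 0.0663] -167.15 t 7.4
call 1 / 1 [0.0259, -0.0521, -0.0001, np.float64(-0.0013)] rows>= 1
```

play_rows:
  moves:
    - [[0.007,-0.013,0,0],[0.013,-0.026,0,0],[0.02,-0.039,0,0],[0.026,-0.052,0,0],[0.026,-0.052,0,0]]

```text
time: 7.9
tool_pos: [0.5215, 0.0249, 0.0663]
tool_rot: [180.0, -0.1, -167.2]
contact_force: [-5.5, -0.2, 9.5]
finger_gap: 0.0129
grasp_force: 32.0
```

```bash
python3 - <<'E'
from h import *
p=snap("wrist","w8")
for n in("w8",):
    W,c=cloud(n)
    m=(W[:,2]>.104)&(W[:,2]<.118)&(W[:,0]>.49)&(W[:,0]<.62)&(W[:,1]>-.15)&(W[:,1]<.1)
    l=cv2.connectedComponentsWithStats(np.uint8(m.reshape(420,560)))
    for i in range(1,l[0]):
        if l[2][i,4]>15:P=W[(l[1]==i).ravel()];print(l[2][i],P.mean(0).round(4),P.min(0).round(3),P.max(0).round(3),c[(l[1]==i).ravel()].mean(0))
snap("side","s8");snap("scene","c8")
for n in("s8","side0","c8","scene0"):
    W,c=cloud(n)
    m=(W[:,2]>.095)&(W[:,2]<.12)&(W[:,0]>.50)&(W[:,0]<.60)&(W[:,1]>-.13)&(W[:,1]<.1)&(c.mean(1)>90)&(np.ptp(c.astype(int),axis=1)<25)
    l=cv2.connectedComponentsWithStats(np.uint8(m.reshape(420,560)))
    for i in range(1,l[0]):
        if l[2][i,4]>6:P=W[(l[1]==i).ravel()];print(n,l[2][i],P.mean(0).round(4))
E
```

```text
[  0 205  14  30 319] [ 0.5124 -0.0994  0.1077] [ 0.506 -0.105  0.104] [ 0.521 -0.097  0.112] [112.79310345 111.59561129 116.38244514]
[246 273  24  34 272] [0.514  0.0137 0.1109] [0.512 0.006 0.104] [0.525 0.019 0.118] [16.56617647 17.18382353 29.61397059]
[298 272  24  35 279] [0.5099 0.0314 0.1106] [0.507 0.029 0.104] [0.522 0.038 0.118] [16.72759857 17.71684588 29.83512545]
s8 [264 231  15   7  45] [ 0.5305 -0.1084  0.1049]
side0 [251 199  13   7  38] [0.5726 0.0565 0.1046]
side0 [264 231  15   8  44] [ 0.5297 -0.1086  0.1053]
c8 [307 203   9   9  35] [ 0.5288 -0.106   0.1048]
scene0 [307 203   9   9  35] [ 0.5283 -0.1057  0.1051]
scene0 [259 217   9   9  36] [0.5718 0.0597 0.105 ]
```

The TCP moved 44 mm with little force, so the rest followed. I'm tightening now.

play_rows:
  moves:
    - [[0,0,0,0.06],[0,0,0,0.12],[0,0,0,0.18],[0,0,0,0.24],[0,0,0,0.24]]

```text
time: 8.55
tool_pos: [0.5226, 0.0256, 0.0659]
tool_rot: [-180.0, -0.0, 164.0]
contact_force: [-2.4, -2.1, 1.3]
finger_gap: 0.0107
grasp_force: 30.1
```

play_rows:
  moves:
    - [[0,0,0,0.06],[0,0,0,0.12],[0,0,0,0.18],[0,0,0,0.25],[0,0,0,0.25]]

```text
time: 9.05
tool_pos: [0.5217, 0.0255, 0.0662]
tool_rot: [-179.9, -0.1, 134.1]
contact_force: [-6.7, -2.1, 8.8]
finger_gap: 0.0128
grasp_force: 32.2
```

```bash
python3 - <<'E'
import numpy as np
from cell import arm
s=arm.read_state();print({k:np.round(s[k],3) for k in("finger_gap","grasp_force","contact_force","ft_torque","tool_pos","tool_rot")})
E
```

```text
{'finger_gap': np.float64(0.013), 'grasp_force': np.float64(32.197), 'contact_force': array([-6.669, -2.121,  8.811]), 'ft_torque': array([-0.115,  0.953,  0.271]), 'tool_pos': array([0.522, 0.025, 0.066]), 'tool_rot': array([-1.79893e+02, -7.70000e-02,  1.34052e+02])}
```

play_rows:
  moves:
    - [[0,0,0,0.03],[0,0,0,0.06],[0,0,0,0.06],[0,0,0,0.06]]

```text
time: 9.45
tool_pos: [0.5215, 0.0256, 0.0662]
tool_rot: [-179.9, -0.1, 127.1]
contact_force: [-7.6, -0.6, 9.8]
finger_gap: 0.0137
grasp_force: 32.6
```

```bash
python3 - <<'E'
import numpy as np
from cell import arm
s=arm.read_state();print({k:np.round(s[k],3) for k in("finger_gap","grasp_force","contact_force","ft_torque","tool_pos","tool_rot")})
E
```

```text
{'finger_gap': np.float64(0.014), 'grasp_force': np.float64(32.612), 'contact_force': array([-7.612, -0.564,  9.805]), 'ft_torque': array([-0.125,  1.098,  0.464]), 'tool_pos': array([0.522, 0.026, 0.066]), 'tool_rot': array([-1.79869e+02, -7.80000e-02,  1.27105e+02])}
```

The tightening torque rose to 0.46 N m, so the knob is at its stop. I'll release, lift and verify from above.

play_rows:
  moves:
    - [[0,0,0,0],[0,0,0,0],[0,0,0,0]]
  jaw: -0.4

```text
time: 9.75
tool_pos: [0.5237, 0.0257, 0.066]
tool_rot: [179.9, 0.0, 126.9]
contact_force: [-0.2, 0.1, 0.3]
finger_gap: 0.0262
grasp_force: 0.0
```

play_rows:
  moves:
    - [[0,0,-0.05,0],[0,0,-0.11,0],[0,0,-0.17,0],[0,0,-0.24,0],[0,0,-0.24,0]]

```text
time: 10.25
tool_pos: [0.5274, 0.0258, 0.2527]
tool_rot: [179.4, 0.4, 126.9]
contact_force: [0.2, -0.7, 0.7]
finger_gap: 0.0261
grasp_force: 0.0
```

```bash
python3 plan.py "0.52,-0.06,0.25,77;0.44,-0.35,0.25,77"
```

```text
now [0.5274 0.0258 0.2527] 126.91 t 10.25
call 1 / 2 [-0.0427, -0.0383, 0.0018, np.float64(0.2079)] rows>= 3
call 2 / 2 [-0.0549, -0.0167, 0.0018, np.float64(0.2079)] rows>= 3
call 1 / 2 [-0.2004, -0.0085, 0.0, np.float64(-0.0)] rows>= 4
call 2 / 2 [-0.2004, -0.0085, 0.0, np.float64(-0.0)] rows>= 4
```

play_rows:
  moves:
    - [[-0.043,-0.038,0.002,0.208],[-0.043,-0.038,0.002,0.208],[-0.043,-0.038,0.002,0.208],[-0.043,-0.038,0.002,0.208]]
  jaw: 0.8

```text
time: 10.65
tool_pos: [0.5196, -0.0176, 0.2438]
tool_rot: [180.0, 0.0, 101.8]
contact_force: [-0.8, -0.7, 0.1]
finger_gap: 0.055
grasp_force: 0.0
```

play_rows:
  moves:
    - [[-0.055,-0.017,0.002,0.208],[-0.055,-0.017,0.002,0.208],[-0.055,-0.017,0.002,0.208],[-0.055,-0.017,0.002,0.208],[-0.055,-0.017,0.002,0.208]]

```text
time: 11.15
tool_pos: [0.5155, -0.0601, 0.2425]
tool_rot: [-180.0, 0.0, 77.3]
contact_force: [0.7, -0.1, -1.0]
finger_gap: 0.0793
grasp_force: 0.0
```

```bash
cat > forks.py <<'E'
from h import *
import sys
n=sys.argv[1];W,c=cloud(n)
m=(W[:,2]>.104)&(W[:,2]<.118)&(W[:,0]>.49)&(W[:,0]<.62)&(W[:,1]>-.15)&(W[:,1]<.1)&(c.mean(1)>50)
l=cv2.connectedComponentsWithStats(np.uint8(m.reshape(420,560)))
for i in range(1,l[0]):
    if l[2][i,4]>15:P=W[(l[1]==i).ravel()];print(l[2][i],P.mean(0).round(4),P.min(0).round(3),P.max(0).round(3))
k=(c.max(1)<45)&(W[:,2]>.066)&(W[:,2]<.1)&(W[:,0]>.47)&(W[:,0]<.6)&(W[:,1]>-.03)&(W[:,1]<.1)
P=W[k];u,s,vt=np.linalg.svd(P-P.mean(0),full_matrices=False);print("knob",len(P),P.mean(0).round(4),vt[0].round(3))
E
python3 - <<'E'
from h import *
p=snap("wrist","w9")
cv2.imwrite("pics/w9.png",p[60:320,200:420].repeat(2,0).repeat(2,1))
E
python3 forks.py w9;python3 plan.py "0.44,-0.35,0.25,77"
```

```text
[288 118  16   8 117] [0.544  0.0202 0.1093] [0.537 0.016 0.104] [0.552 0.025 0.114]
[321 119  17   8 124] [0.5747 0.0126 0.1092] [0.568 0.008 0.104] [0.582 0.017 0.113]
[284 247  14  10 114] [ 0.5129 -0.1022  0.109 ] [ 0.506 -0.107  0.104] [ 0.52  -0.098  0.113]
[314 248  15  10 118] [ 0.5436 -0.1099  0.1089] [ 0.537 -0.115  0.104] [ 0.551 -0.105  0.115]
knob 670 [0.524  0.0234 0.0798] [ 0.619 -0.715  0.326]
now [ 0.5155 -0.06    0.2426] 77.24 t 11.2
call 1 / 2 [-0.1997, -0.0064, -0.0049, np.float64(0.001)] rows>= 3
call 2 / 2 [-0.1997, -0.006, -0.0049, np.float64(0.001)] rows>= 3
```

View pics/w9.png

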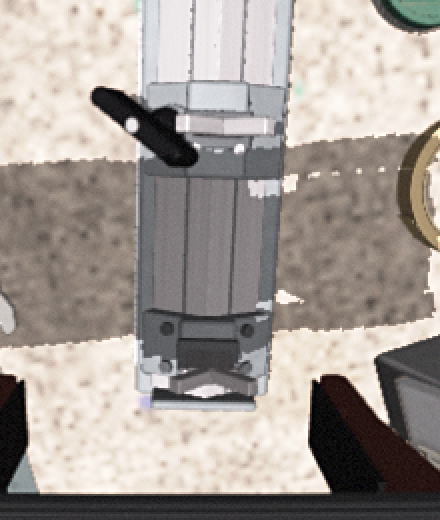

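The forks are now 126.4 mm apart (centres (0.5594, 0.0164) and (0.5283, -0.1061)) and the wing is back at its tight direction. In the crop the fork is at (225,122), the fixed fork at (212,380) and the wing at (145,125). On to the rotor.

play_rows:
  moves:
    - [[-0.2,-0.006,-0.005,0],[-0.2,-0.006,-0.005,0],[-0.2,-0.006,-0.005,0],[-0.2,-0.006,-0.005,0]]
  jaw: 1

```text
time: 11.6
tool_pos: [0.4761, -0.2097, 0.2468]
tool_rot: [179.9, 0.1, 76.9]
contact_force: [-0.8, 0.8, -0.3]
finger_gap: 0.0875
grasp_force: 0.0
```

play_rows:
  moves:
    - [[-0.2,-0.006,-0.005,0],[-0.2,-0.006,-0.005,0],[-0.2,-0.006,-0.005,0],[-0.2,-0.006,-0.005,0],[-0.2,-0.006,-0.005,0]]

```text
time: 12.1
tool_pos: [0.4386, -0.3505, 0.25]
tool_rot: [-180.0, -0.0, 76.9]
contact_force: [0.1, 0.3, 0.1]
finger_gap: 0.088
grasp_force: 0.0
```

```bash
cat > rot.py <<'E'
from h import *
import sys
n=sys.argv[1];W,c=cloud(n);lo,hi=float(sys.argv[2]),float(sys.argv[3]);x0,y0=float(sys.argv[4]),float(sys.argv[5])
m=(W[:,2]>lo)&(W[:,2]<hi)&(np.hypot(W[:,0]-x0,W[:,1]-y0)<.1)
l=cv2.connectedComponentsWithStats(np.uint8(m.reshape(420,560)))
i=1+np.argmax(l[2][1:,4]);k=(l[1]==i).ravel();P=W[k]
d=np.linalg.svd(P[:,:2]-P[:,:2].mean(0),full_matrices=False)[2][0]
if d[1]<0:d=-d
e=np.array([d[1],-d[0]])
s=P[:,:2]@d;t=P[:,:2]@e
sc=(np.percentile(s,.3)+np.percentile(s,99.7))/2
core=np.abs(s-sc)<.02
tc=(np.percentile(t[core],1)+np.percentile(t[core],99))/2
ctr=d*sc+e*tc
print(l[2][i],"len",np.ptp(s).round(4),"w",np.ptp(t[core]).round(4),"yaw(y-axis)",np.degrees(np.arctan2(-d[0],d[1])).round(2),"centre",ctr.round(4),"top z",np.percentile(P[core,2],95).round(4))
# profile: centre line of highest points per slice
for a in np.arange(-.085,.086,.01):
    q=np.abs(s-sc-a)<.005
    if q.sum()>3: 
        Q=P[q];w=Q[:,2]>np.percentile(Q[:,2],70);print(round(a,3),"zmax",Q[:,2].max().round(4),"width",np.ptp(t[q]).round(4),"mid off",((t[q].max()+t[q].min())/2-tc).round(4))
E
python3 - <<'E'
from h import *
snap("wrist","w10")
E
python3 rot.py w10 0.008 0.06 0.44 -0.35
```

```text
[ 266  131   35  127 2575] len 0.1626 w 0.0426 yaw(y-axis) -15.83 centre [ 0.4366 -0.3522] top z 0.0422
-0.085 zmax 0.0252 width 0.0053 mid off 0.0007
-0.075 zmax 0.0273 width 0.0107 mid off 0.0002
-0.065 zmax 0.028 width 0.011 mid off -0.0001
-0.055 zmax 0.0301 width 0.0173 mid off -0.0001
-0.045 zmax 0.0311 width 0.0171 mid off -0.0003
-0.035 zmax 0.0404 width 0.0348 mid off 0.0002
-0.025 zmax 0.0433 width 0.0412 mid off 0.0006
-0.015 zmax 0.0431 width 0.0417 mid off 0.0002
-0.005 zmax 0.0428 width 0.0424 mid off 0.0001
0.005 zmax 0.0434 width 0.0423 mid off -0.0001
0.015 zmax 0.0435 width 0.0415 mid off 0.0006
0.025 zmax 0.0429 width 0.0415 mid off 0.0004
0.035 zmax 0.0398 width 0.0346 mid off 0.0003
0.045 zmax 0.0308 width 0.0175 mid off -0.0002
0.055 zmax 0.0309 width 0.0162 mid off -0.0
0.065 zmax 0.0281 width 0.0112 mid off 0.0004
0.075 zmax 0.0281 width 0.011 mid off 0.0002
0.085 zmax 0.0261 width 0.006 mid off -0.0003
```

The rotor matches the text: 163 mm long, 42.6 mm thick, top at 0.042. Its centre is (0.4366, -0.3522) and its yaw -15.8. I'll check the screwdriver clearance and plan the grasp.

```bash
python3 - <<'E'
from h import *
W,c=cloud("w10");a=np.radians(-15.83);X=np.array([np.cos(a),np.sin(a)]);Y=np.array([-np.sin(a),np.cos(a)])
q=(W[:,:2]-[.4366,-.3522]);t=q@X;s=q@Y
m=(W[:,2]>.006)&(W[:,2]<.06)&(abs(t)>.026)&(abs(s)<.02)&(abs(t)<.12)
print(m.sum(),np.sort(np.abs(t[m]))[:5])
E
python3 plan.py "0.4366,-0.3522,0.10,74.2;0.4366,-0.3522,0.012,74.2"
```

```text
0 []
now [ 0.4389 -0.3495  0.2499] 77.01 t 12.15
call 1 / 1 [-0.0042, -0.0021, 0.1999, np.float64(0.0234)] rows>= 3
call 1 / 1 [0.0, 0.0, 0.1173, np.float64(-0.0)] rows>= 2
```

play_rows:
  moves:
    - [[-0.004,-0.002,0.066,0.023],[-0.004,-0.002,0.13,0.023],[-0.004,-0.002,0.2,0.023],[-0.004,-0.002,0.2,0.023],[-0.004,-0.002,0.2,0.023]]
  jaw: 0.5

```text
time: 12.65
tool_pos: [0.4369, -0.3514, 0.1002]
tool_rot: [-179.9, -0.1, 74.3]
contact_force: [0.5, -0.4, 0.3]
finger_gap: 0.0658
grasp_force: 0.0
```

play_rows:
  moves:
    - [[0,0,0.04,0],[0,0,0.075,0],[0,0,0.1,0],[0,0,0.1,0],[0,0,0.1,0]]

```text
time: 13.15
tool_pos: [0.4383, -0.3538, 0.0278]
tool_rot: [179.8, 0.1, 74.2]
contact_force: [0.2, 0.3, 0.4]
finger_gap: 0.0658
grasp_force: 0.0
```

```bash
python3 plan.py "0.4366,-0.3522,0.012,74.2"
```

```text
now [ 0.4383 -0.3538  0.0278] 74.2 t 13.15
call 1 / 1 [0.0014, -0.0028, 0.0211, np.float64(-0.0)] rows>= 1
```

play_rows:
  moves:
    - [[0.001,-0.002,0.008,0],[0.001,-0.002,0.016,0],[0.001,-0.002,0.016,0],[0.001,-0.002,0.016,0]]

```text
time: 13.55
tool_pos: [0.4354, -0.3519, 0.0134]
tool_rot: [-180.0, 0.0, 74.2]
contact_force: [-0.0, -0.5, 0.4]
finger_gap: 0.066
grasp_force: 0.0
```

play_rows:
  moves:
    - [[0,0,0,0],[0,0,0,0],[0,0,0,0],[0,0,0,0],[0,0,0,0]]
  jaw: -1

```text
time: 14.05
tool_pos: [0.4356, -0.3521, 0.0134]
tool_rot: [180.0, 0.0, 74.1]
contact_force: [1.1, -0.1, 1.5]
finger_gap: 0.0414
grasp_force: 30.0
```

Rotor gripped (41.4 mm, 30 N). I'm lifting and carrying it above the cradle.

```bash
python3 plan.py "0.4366,-0.3522,0.22,74.2;0.5438,-0.0448,0.22,75.76;0.5438,-0.0448,0.14,75.76"
```

```text
now [ 0.4356 -0.3521  0.0134] 74.15 t 14.05
call 1 / 1 [0.0002, 0.0013, -0.2754, np.float64(-0.0004)] rows>= 5
call 1 / 2 [0.2166, 0.013, 0.0, np.float64(-0.0065)] rows>= 4
call 2 / 2 [0.2165, 0.0159, 0.0, np.float64(-0.0065)] rows>= 4
call 1 / 1 [0.0, -0.0, 0.1067, np.float64(-0.0)] rows>= 2
```

play_rows:
  moves:
    - [[0,0,-0.03,0],[0,0,-0.09,0],[0,0,-0.15,0],[0,0,-0.21,0],[0,0,-0.275,0]]

```text
time: 14.55
tool_pos: [0.4342, -0.3509, 0.2202]
tool_rot: [-179.8, -0.1, 74.2]
contact_force: [0.7, -1.1, -3.7]
finger_gap: 0.0412
grasp_force: 30.0
```

play_rows:
  moves:
    - [[0.04,0.0025,0,-0.002],[0.09,0.005,0,-0.004],[0.13,0.008,0,-0.006],[0.175,0.011,0,-0.006],[0.217,0.013,0,-0.0065]]

```text
time: 15.05
tool_pos: [0.4887, -0.1963, 0.2189]
tool_rot: [-179.9, -0.0, 74.9]
contact_force: [1.5, -0.1, -5.4]
finger_gap: 0.0413
grasp_force: 30.0
```

play_rows:
  moves:
    - [[0.05,0.004,0,-0.002],[0.1,0.008,0,-0.004],[0.15,0.012,0,-0.006],[0.19,0.014,0,-0.006],[0.217,0.016,0,-0.0065]]

```text
time: 15.55
tool_pos: [0.5426, -0.0418, 0.2188]
tool_rot: [-179.9, 0.0, 75.8]
contact_force: [-1.0, -1.0, -4.3]
finger_gap: 0.0412
grasp_force: 30.0
```

play_rows:
  moves:
    - [[0,0,0.03,0],[0,0,0.06,0],[0,0,0.095,0],[0,0,0.095,0],[0,0,0.095,0]]

```text
time: 16.05
tool_pos: [0.5424, -0.0439, 0.1479]
tool_rot: [-179.9, 0.0, 75.7]
contact_force: [1.1, 0.7, -3.2]
finger_gap: 0.0416
grasp_force: 30.0
```

```bash
python3 - <<'E'
from h import *
p=snap("wrist","w11");q=snap("side","s11");r=snap("scene","c11")
a=p[60:330,160:420].repeat(2,0).repeat(2,1)
b=cv2.resize(q[180:280,220:312],None,fx=2.8,fy=2.8,interpolation=3)
o=np.zeros((600,800,3),np.uint8);o[:540,:520]=a;o[:b.shape[0],520:520+b.shape[1]]=b
b=cv2.resize(r[180:280,245:345],None,fx=2.8,fy=2.8,interpolation=3);o[300:580,520:800]=b
cv2.imwrite("pics/w11.png",o)
E
python3 plan.py "0.5438,-0.0448,0.0964,75.76"
```

```text
now [ 0.5439 -0.0441  0.1496] 75.7 t 16.2
call 1 / 1 [-0.0009, 0.0, 0.0709, np.float64(-0.0005)] rows>= 2
```

View pics/w11.png

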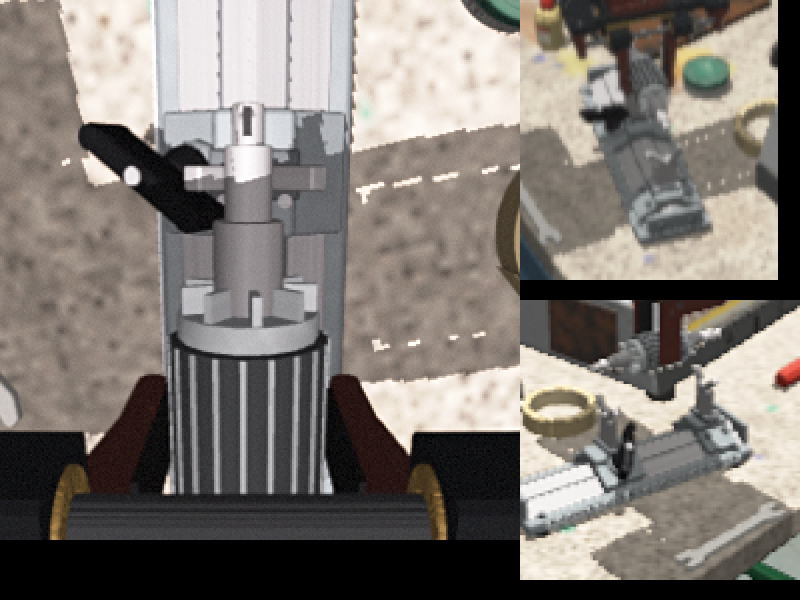

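The picture shows the keyway end over the sliding fork, with the journal centred at crop x 248 above the fork (184–325). I'll measure the held shaft's line, height and lengthwise place.

```bash
python3 - <<'E'
from h import *
W,c=cloud("w11");a=np.radians(-14.24);X=np.array([np.cos(a),np.sin(a)]);Y=np.array([-np.sin(a),np.cos(a)])
q=W[:,:2]-[.5438,-.0448];t=q@X;s=q@Y
m=(W[:,2]>.138)&(W[:,2]<.2)&(abs(t)<.021)&(s>.02)&(s<.09)&(c.max(1)>55)
for x in np.arange(.026,.09,.004):
    k=m&(abs(s-x)<.002)
    if k.sum()>3:print(round(x,3),"t mid",((t[k].min()+t[k].max())/2).round(4),"w",np.ptp(t[k]).round(4),"ztop",np.percentile(W[k,2],97).round(4))
print("end",s[m].max())
for n in("w11",):
    k=(W[:,2]>.104)&(W[:,2]<.116)&(abs(s-.063)<.02)&(abs(t)<.03)&(c.mean(1)>50)
    print("fork s",s[k].mean(),"t",t[k].min(),t[k].max())
E
```

```text
0.026 t mid -0.0002 w 0.0394 ztop 0.1743
0.03 t mid -0.0014 w 0.0366 ztop 0.174
0.034 t mid -0.0014 w 0.0341 ztop 0.1729
0.038 t mid -0.0013 w 0.0338 ztop 0.1721
0.042 t mid -0.0016 w 0.0179 ztop 0.1649
0.046 t mid -0.0016 w 0.0178 ztop 0.1647
0.05 t mid -0.0016 w 0.0177 ztop 0.1651
0.054 t mid -0.0016 w 0.0175 ztop 0.1646
0.058 t mid -0.0016 w 0.0114 ztop 0.1623
0.062 t mid -0.0016 w 0.0113 ztop 0.1622
0.066 t mid -0.0016 w 0.0112 ztop 0.162
0.07 t mid -0.0016 w 0.0112 ztop 0.1621
0.074 t mid -0.0016 w 0.0091 ztop 0.1608
0.078 t mid -0.0016 w 0.0072 ztop 0.1603
0.082 t mid -0.0016 w 0.0072 ztop 0.1604
end 0.0820989743737042
fork s 0.06320116238377894 t -0.022078870069074705 0.023141331787938913
```

The shaft is parallel to the cradle, its end is at 82.1 mm as expected, and it is less than 2 mm off across, within the V's funnel. I'm lowering it.

play_rows:
  moves:
    - [[0,0,0.02,0],[0,0,0.04,0],[0,0,0.055,0],[0,0,0.06,0],[0,0,0.06,0]]

```text
time: 16.7
tool_pos: [0.5431, -0.044, 0.1033]
tool_rot: [-180.0, 0.0, 75.7]
contact_force: [0.1, -0.2, -4.3]
finger_gap: 0.0415
grasp_force: 30.0
```

```bash
python3 plan.py "0.5438,-0.0448,0.0964,75.76"
```

```text
now [ 0.5431 -0.044   0.1033] 75.71 t 16.7
call 1 / 1 [-0.0009, 0.0012, 0.0092, np.float64(-0.0004)] rows>= 1
```

play_rows:
  moves:
    - [[-0.001,0.001,0.004,0],[-0.001,0.001,0.006,0],[-0.001,0.001,0.008,0],[-0.001,0.001,0.009,0],[-0.001,0.001,0.009,0]]

```text
time: 17.2
tool_pos: [0.544, -0.0449, 0.0967]
tool_rot: [180.0, -0.0, 75.7]
contact_force: [0.7, 0.0, -3.7]
finger_gap: 0.0411
grasp_force: 30.0
```

Still carrying the weight (-3.7 N), so I'll go down 1–2 mm more until the forks take it.

play_rows:
  moves:
    - [[0,0,0.001,0],[0,0,0.002,0],[0,0,0.002,0]]

```text
time: 17.5
tool_pos: [0.5443, -0.0449, 0.0962]
tool_rot: [179.9, -0.0, 75.7]
contact_force: [-2.6, 0.1, 7.7]
finger_gap: 0.0414
grasp_force: 30.0
```

The forks carry the rotor. I'm releasing and lifting.

play_rows:
  moves:
    - [[0,0,0,0],[0,0,0,0],[0,0,0,0],[0,0,0,0],[0,0,0,0]]
  jaw: 0.4

```text
time: 18.0
tool_pos: [0.5436, -0.0448, 0.095]
tool_rot: [-180.0, -0.0, 75.7]
contact_force: [-0.4, 0.7, 0.2]
finger_gap: 0.0616
grasp_force: 0.0
```

play_rows:
  moves:
    - [[0,0,-0.03,0],[0,0,-0.08,0],[0,0,-0.14,0],[0,0,-0.2,0],[0,0,-0.2,0]]

```text
time: 18.5
tool_pos: [0.5473, -0.0452, 0.2513]
tool_rot: [179.4, -0.1, 75.7]
contact_force: [-0.0, -0.5, 0.0]
finger_gap: 0.0615
grasp_force: 0.0
```

play_rows:
  moves:
    - [[-0.04,0,0,0],[-0.08,0,0,0],[-0.1,0,0,0],[-0.1,0,0,0],[-0.1,0,0,0]]

```text
time: 19.0
tool_pos: [0.5251, -0.1173, 0.2446]
tool_rot: [-180.0, -0.0, 75.7]
contact_force: [1.1, -0.7, -0.5]
finger_gap: 0.0616
grasp_force: 0.0
```

```bash
python3 - <<'E'
from h import *
snap("wrist","w12")
W,c=cloud("w12");a=np.radians(-14.24);X=np.array([np.cos(a),np.sin(a)]);Y=np.array([-np.sin(a),np.cos(a)])
q=W[:,:2]-[.5438,-.0448];t=q@X;s=q@Y
m=(W[:,2]>.09)&(W[:,2]<.14)&(abs(t)<.0225)&(abs(s)<.09)&(c.max(1)>55)
for x in np.arange(-.084,.09,.006):
    k=m&(abs(s-x)<.003)
    if k.sum()>3:print(round(x,3),"t",((t[k].min()+t[k].max())/2).round(4),"w",np.ptp(t[k]).round(4),"ztop",np.percentile(W[k,2],97).round(4))
e=m&(abs(t)<.005);print("ends",s[e].min(),s[e].max())
for sg in(-1,1):
    k=(W[:,2]>.108)&(W[:,2]<.116)&(abs(s-sg*.063)<.015)&(abs(t)>.014)&(abs(t)<.026)&(c.mean(1)>50);print("fork",s[k].mean(),t[k].min(),t[k].max())
k=(c.max(1)<45)&(W[:,2]>.066)&(W[:,2]<.1)&(W[:,0]>.47)&(W[:,0]<.6)&(W[:,1]>-.03)&(W[:,1]<.1)
P=W[k];print("knob",P.mean(0).round(4),np.linalg.svd(P-P.mean(0),full_matrices=False)[2][0].round(3))
E
```

```text
-0.084 t 0.0004 w 0.007 ztop 0.1074
-0.078 t 0.0004 w 0.007 ztop 0.1087
-0.072 t 0.0004 w 0.0109 ztop 0.1102
-0.066 t 0.0003 w 0.0442 ztop 0.1127
-0.06 t 0.0004 w 0.0441 ztop 0.1124
-0.054 t 0.0004 w 0.0166 ztop 0.113
-0.048 t 0.0004 w 0.0166 ztop 0.1134
-0.042 t 0.0004 w 0.0165 ztop 0.1132
-0.036 t 0.0005 w 0.0337 ztop 0.1209
-0.03 t 0.0004 w 0.0355 ztop 0.1225
-0.024 t 0.0005 w 0.041 ztop 0.125
-0.018 t 0.0006 w 0.0408 ztop 0.1253
-0.012 t -0.0002 w 0.0421 ztop 0.1254
-0.006 t -0.0002 w 0.0418 ztop 0.1253
0.0 t -0.0002 w 0.041 ztop 0.1252
0.006 t 0.0006 w 0.042 ztop 0.1254
0.012 t 0.0005 w 0.0418 ztop 0.1254
0.018 t 0.0005 w 0.0416 ztop 0.1253
0.024 t 0.0005 w 0.0416 ztop 0.125
0.03 t 0.0004 w 0.0358 ztop 0.1225
0.036 t 0.0005 w 0.0338 ztop 0.1207
0.042 t 0.0004 w 0.0174 ztop 0.1135
0.048 t 0.0004 w 0.0173 ztop 0.1135
0.054 t 0.0004 w 0.0172 ztop 0.1129
0.06 t 0.0004 w 0.0439 ztop 0.1124
0.066 t 0.0003 w 0.0437 ztop 0.1124
0.072 t -0.0001 w 0.0107 ztop 0.1107
0.078 t -0.0001 w 0.0071 ztop 0.1098
0.084 t -0.0001 w 0.0071 ztop 0.1074
ends -0.08215420016801082 0.08190438423885175
fork -0.06377980394216434 -0.021643911738600287 0.02238106016236118
fork 0.06288749676981777 -0.02151891105868253 0.0230061506898719
knob [0.5237 0.0224 0.0803] [ 0.62  -0.72   0.312]
```

The rotor is seated and level (axis at 0.104), centred to within 1 mm, with the knob unchanged and tight. I'm handing in.

```bash
python3 -c "
from cell import arm
print(arm.finish_job())"
```

```text
the job is handed in; nothing more can be done
None
```

The job is handed in after about 19 s of robot time: the forks measured 126.4 mm apart, the knob is back against its stop, the rotor's journals lie in both forks within about 1 mm, and I moved nothing else on the bench; the judge's result was not shown.

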